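# Start the sampling line at its bench switches

### The arm

A 6-joint arm with a two-finger parallel gripper is mounted at the origin on a cart in front of the work surface, level with it; the furniture and walls round the work are solid. World frame = base frame: x ahead of the robot, y to its left, z up, the work surface at z = 0. Lengths are in m, angles in rad, forces in N, time in s.
With the tool pointing down it reaches from about 0.3 to 0.775 m from the base axis. Payload 14.6 kg.
Tool frame: the origin (TCP) lies at the very end of the fingers, on their centre line; the grasp point (between the pads) lies 19 mm behind it; x points along the fingers, z is the direction in which the jaws open and shut, and the axes are right-handed (so a half turn about x gives the same grasp; the last joint's range is limited). The gripper opens to 94 mm and grips with 3 to 60 N. Pads are 16 mm wide; open, the fingers measure 119 mm over their backs; the gripper's body (75 mm by 177 mm) begins 78 mm behind the grasp point.
Start: joints at [1.069, 0.3, 1.521, -0, 1.321, -0.067], TCP at [0.232, 0.499, 0.205] pointing down, gripper open.
Joint ranges: [-3.03, 3.03], [-0.79, 2.21], [0.23, 2.52], [-1.04, 4.18], [0, 3.07], [-2.55, 2.55]. Speed limits (rad/s): [2.22, 2.22, 2.57, 3.14, 3.14, 3.14].

### API

Orientations are given as [roll, pitch, yaw] about the fixed x, y, z axes, in that order (R = Rz(yaw) Ry(pitch) Rx(roll)).
In Python, from station import ctrl gives the robot as it stands. The module is installed in compiled form; this text tells all that it offers.
- The arm moves only by the tool servo_tool, never from a script. Its argument "motion" is one flat list of numbers, 4 for each row, row after row: the shift along the tool's x, y, z in mm, then the turn about the tool's x in degrees. In form: [dx, dy, dz, roll, dx, dy, dz, roll, ...]. A call has 1 to 20 rows; each row is the pose to reach, as a shift and turn from the pose commanded when the call began, along the tool's axes at that moment; what a row does not reach only later rows make up. A row lasts 1/8 s, in which the tool goes at most 62.5 mm and 10.7 degrees, less where a joint would pass 70% of its speed; a pose out of reach is approached as far as the arm can. A call with a gripper value outside its range is refused whole. "gripper" is the opening, from 0 (shut) to 1 (fully open), set as the call begins (left out, the last holds). The fingers move at their own pace and stop on an object; "force" is the grip in N (left out, the last holds). Time passes only in rows, so rows that repeat a pose let the fingers close. It gives the time, the measured TCP pose, the force and the opening at its end, in the units of the state.
- ctrl.get_obs(): the state, without advancing time (a new reading comes with each control period).
- ctrl.camera(name): name is "scene" or "top" or "wrist"; returns a dict with "color" (480x640x3 uint8, red, green, blue), "z_map" (480x640 float32, m along the optical axis (not along the pixel's ray), 0 where there is no reading), "fx", "fy", "cx", "cy" (pixels), "rvec" (rotation vector, rad) and "tvec" (3), from world to camera coordinates, as OpenCV has them. Camera axes: x right, y down, z forward; pixel columns grow to the right and rows downward; lengths in m; the calibration is good to about 2 mm. A picture is of the moment at which its call begins.
- ctrl.hand_in(): hands the job in, once; it reports no verdict.
The state is a dict: "time_s": time; "qpos": joint angles; "joint_vel": joint speeds; "tau": joint torques, N m; "ee_pos": TCP position; "eef_rot": TCP orientation; "force": force on the tool from outside, world axes, zero at the start; "moment": the same for the moment, N m; "grip_width": finger opening in m.
Only numpy, scipy, OpenCV 4.12 (cv2) and the standard library are available. Lean on these libraries where they do the work, as an engineer would, in place of code of your own. Each camera call takes 0.05 s, during which the arm holds its last target.

### The job

Start up the sampling line: with the fingertips lightly press down the switch with the round cap (extraction), then the one with the square cap (pump), then the one with the long bar cap (stirrer), each until its cap is well down; the caps stay down by themselves. Leave the cross-shaped purge cap up, and press gently, never leaning hard on a switch. The switches are only to be pressed where they stand, not picked up or pushed about, and the things around them stay as they are.

Things in the scene. Friction and masses are not known exactly. Their poses are not given: they have to be found in the camera images.
- round_switch: loose bench switch whose cap is a round disc, 38 mm across: white square housing 80 x 80 mm, 34 mm high, on rubber feet, about 0.6 kg, one black cap in the middle of its top. Origin: centre of the underside; z up, x and y along the housing's sides. The four switches differ only in the shape of the cap
- round_top (a point): centre of the top face of the round cap; it stands 54 mm above the bench (20 mm above the housing) when up and moves with the cap
- round_cap (a joint): how far the cap's plunger is pushed down, m: 0 up (start) to 0.010 at its stop. It slides straight down against a steady drag of about 3 N, does not come back and stays where it is left. The cap sits on it on a stiff spring (2 N per mm, up to 8 mm), so under a finger the cap sinks about 1.5 mm before the plunger starts, and past the stop it yields softly; let go, only those spring millimetres come back. It counts as pressed beyond 0.005
- square_switch: loose bench switch whose cap is a square, 34 x 34 mm: white square housing 80 x 80 mm, 34 mm high, on rubber feet, about 0.6 kg, one black cap in the middle of its top. Origin: centre of the underside; z up, x and y along the housing's sides. The four switches differ only in the shape of the cap
- square_top (a point): centre of the top face of the square cap; it stands 54 mm above the bench (20 mm above the housing) when up and moves with the cap
- square_cap (a joint): how far the cap's plunger is pushed down, m: 0 up (start) to 0.010 at its stop. It slides straight down against a steady drag of about 3 N, does not come back and stays where it is left. The cap sits on it on a stiff spring (2 N per mm, up to 8 mm), so under a finger the cap sinks about 1.5 mm before the plunger starts, and past the stop it yields softly; let go, only those spring millimetres come back. It counts as pressed beyond 0.005
- bar_switch: loose bench switch whose cap is a long narrow bar, 18 mm (x) by 58 mm (y): white square housing 80 x 80 mm, 34 mm high, on rubber feet, about 0.6 kg, one black cap in the middle of its top. Origin: centre of the underside; z up, x and y along the housing's sides. The four switches differ only in the shape of the cap
- bar_top (a point): centre of the top face of the bar cap; it stands 54 mm above the bench (20 mm above the housing) when up and moves with the cap
- bar_cap (a joint): how far the cap's plunger is pushed down, m: 0 up (start) to 0.010 at its stop. It slides straight down against a steady drag of about 3 N, does not come back and stays where it is left. The cap sits on it on a stiff spring (2 N per mm, up to 8 mm), so under a finger the cap sinks about 1.5 mm before the plunger starts, and past the stop it yields softly; let go, only those spring millimetres come back. It counts as pressed beyond 0.005
- cross_switch: loose bench switch whose cap is a plus-shaped cross, 52 mm over its arms, each arm 14 mm wide: white square housing 80 x 80 mm, 34 mm high, on rubber feet, about 0.6 kg, one black cap in the middle of its top. Origin: centre of the underside; z up, x and y along the housing's sides. The four switches differ only in the shape of the cap
- cross_top (a point): centre of the top face of the cross cap; it stands 54 mm above the bench (20 mm above the housing) when up and moves with the cap
- cross_cap (a joint): how far the cap's plunger is pushed down, m: 0 up (start) to 0.010 at its stop. It slides straight down against a steady drag of about 3 N, does not come back and stays where it is left. The cap sits on it on a stiff spring (2 N per mm, up to 8 mm), so under a finger the cap sinks about 1.5 mm before the plunger starts, and past the stop it yields softly; let go, only those spring millimetres come back. It must stay up (under 0.002)
- pot: bystander: white sample pot with screw lid (the one just behind the switches), 54 mm across, 68 mm high; origin at the centre of its underside
- bottle: bystander: brown glass bottle with a dark screw cap, 58 mm across, 118 mm high; origin at the centre of its underside
- beaker: bystander: small empty glass beaker, 44 mm across, 55 mm high; origin at the centre of its underside
- marker: bystander: marker pen lying flat to the right of the switches, 138 mm long (along its y), 18 mm thick; origin at the centre of its underside
Not all that is in view belongs to the job. Leave any green look-alike of the bar_switch alone.

How it is judged:
On the way, in this order (a step that is already met when the one before it is completed fails the run):
1. the round cap is pressed down (value of joint round_cap above 0.005 m), for 0.1 s.
2. the square cap is pressed down (value of joint square_cap above 0.005 m), for 0.1 s.
3. the bar cap is pressed down (value of joint bar_cap above 0.005 m), for 0.1 s.
At the end, for the whole second after the job is handed in: the round, square and bar caps are each more than 5 mm down, the cross cap is less than 2 mm down, every switch stands flat and still within 25 mm of where it stood, and the pot, bottle, beaker and marker are within 20 mm of where they were (value of joint each of round_cap, square_cap, bar_cap above 0.005 m and value of joint cross_cap below 0.002 m and distance of each of round_switch, square_switch, bar_switch, cross_switch from where it was at the start of the episode below 0.025 m and angle between each of round_switch, square_switch, bar_switch, cross_switch's own z axis and vertical below 0.1 rad and linear speed of each of round_switch, square_switch, bar_switch, cross_switch below 0.02 m/s and distance of each of pot, bottle, beaker, marker from where it was at the start of the episode below 0.02 m); the robot touches nothing.
It fails at once if the caps are pressed out of order: square before round, or bar before square ((value of joint square_cap above 0.003 m and value of joint round_cap below 0.004 m) or (value of joint bar_cap above 0.003 m and value of joint square_cap below 0.004 m)).
It fails at once if the cross cap is pressed (2 mm or more) (value of joint cross_cap above 0.002 m).
It fails at once if a switch is pressed hard (over 20 N) (contact force between any of round_switch, square_switch, bar_switch, cross_switch and the arm above 20 N or contact force between any of round_switch, square_switch, bar_switch, cross_switch and the fingers above 20 N).
It fails at once if a switch is lifted (over 10 mm) or shoved (over 25 mm) (height (world z) of any of round_switch, square_switch, bar_switch, cross_switch above 0.01 m or distance of any of round_switch, square_switch, bar_switch, cross_switch from where it was at the start of the episode above 0.025 m).
It fails at once if a bystander is moved more than 20 mm or tipped (distance of any of pot, bottle, beaker, marker from where it was at the start of the episode above 0.02 m or angle between any of pot, bottle, beaker's own z axis and vertical above 0.4 rad).
It also fails if it takes over 64 s, if anything falls off the work surface, if the arm or the gripper's body presses on something with over 40 N, if the wrist force passes 120 N, or if a joint passes its speed limit or range.

## Working session

There is one attempt and no reset: what is moved stays moved. The work goes in short steps, Python scripts to look and compute and a tool call to move; the robot and the scene stay as the last step left them, time stands still between calls to the robot, and variables do not carry over. Pictures are saved under pics/ and viewed, and the job is handed in when it is done.

Besides the shell and the picture viewer there is one more tool, called after ">>>" as name(argument=value, ...), one argument or row to a line, values as JSON. servo_tool: Moves the arm, as the interface text tells. Its arguments: {"type":"object","properties":{"motion":{"type":"array","items":{"type":"number"}},"gripper":{"type":"number"},"force":{"type":"number"}},"required":["motion"]}

```bash
mkdir -p pics; python3 - <<'E'
from station import ctrl
import cv2
o=ctrl.get_obs();print(o)
for n in("scene","top"):
    c=ctrl.camera(n);cv2.imwrite(f"pics/{n}0.png",c["color"][:,:,::-1]);print(n,c["fx"],c["cx"],c["cy"],c["rvec"],c["tvec"])
E
```

```text
{'time_s': 0.0, 'qpos': array([ 1.06940178e+00,  3.00503264e-01,  1.52162849e+00, -1.74079676e-05,
        1.32071320e+00, -6.65815593e-02]), 'joint_vel': array([ 1.23610032e-03, -5.98910248e-04, -3.25683338e-04,  4.37672061e-04,
       -7.51807044e-04,  1.43342922e-07]), 'tau': array([-3.68565870e-04, -5.31791461e+01, -3.52743351e+01,  7.09034060e-02,
        2.42679776e-02, -1.20645532e-04]), 'ee_pos': array([0.23154156, 0.49857029, 0.20484864]), 'eef_rot': array([ 3.08847428,  1.56954391, -2.05872338]), 'force': array([ 0.17276325,  0.1656297 , -0.2033471 ]), 'moment': array([ 0.04602122,  0.00631103, -0.0071182 ]), 'grip_width': 0.09376421268378217}
scene 565.3663507366019 322.4536984045228 244.53861271071304 [ 2.04599587 -0.68246041  0.38355523] [-0.42178736  0.2222367   1.03683478]
top 465.7554781186517 318.80960649014423 236.03467663925147 [ 2.1910851  -2.13886679  0.13666988] [-0.02910054  0.5291682   1.16925606]
```

View pics/scene0.png

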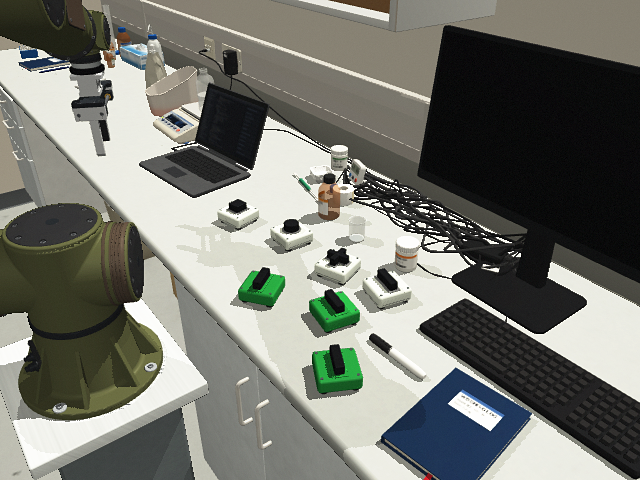

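View pics/top0.png

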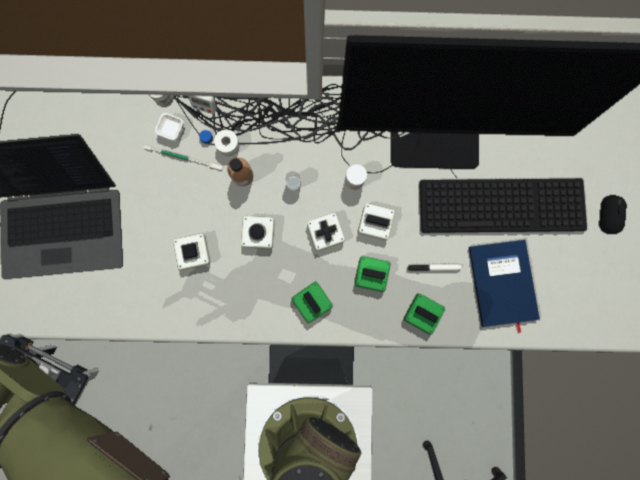

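Top view: there are four white switches, square (191,251), round (257,232), cross (325,231) and bar (377,220). The three green bar look-alikes at (312,302), (373,273) and (425,313) are decoys. Next I'll measure the caps and confirm them in an enlarged crop.

```bash
cat > h.py <<'E'
import numpy as np,cv2
from station import ctrl
def ray(c,u,v,z):
    R,_=cv2.Rodrigues(np.array(c["rvec"],float));t=np.array(c["tvec"],float).ravel()
    C=-R.T@t;d=R.T@np.array([(u-c["cx"])/c["fx"],(v-c["cy"])/c["fy"],1]);return C+d*(z-C[2])/d[2]
def proj(c,p):
    K=np.array([[c["fx"],0,c["cx"]],[0,c["fy"],c["cy"]],[0,0,1.]])
    return cv2.projectPoints(np.array([p],float),np.array(c["rvec"],float),np.array(c["tvec"],float),K,None)[0].ravel()
E
python3 - <<'E'
from h import *
c=ctrl.camera("top");im=c["color"];g=im.max(2).astype(np.uint8)
cr=im[150:340,150:450,::-1];cv2.imwrite("pics/crop.png",cv2.resize(cr,None,fx=2.6,fy=2.6,interpolation=cv2.INTER_CUBIC))
s=ctrl.camera("scene")
for n,u,v in(("sq",191,251),("rd",257,232),("cr",325,231),("bar",377,220)):
    m=(g<60).astype(np.uint8);k,l,st,ce=cv2.connectedComponentsWithStats(m)
    i=l[v,u];r=cv2.minAreaRect(np.argwhere(l==i)[:,::-1].astype(np.float32))
    zm=c["z_map"][l==i]; 
    R,_=cv2.Rodrigues(np.array(c["rvec"]));t=np.array(c["tvec"]).ravel()
    p=ray(c,*ce[i],0.05);z=np.median(zm);P=R.T@(np.array([(ce[i][0]-c["cx"])/c["fx"]*z,(ce[i][1]-c["cy"])/c["fy"]*z,z])-t)
    print(n,st[i],ce[i],r,"z.05",p.round(4),"depth",P.round(4),"scene px",proj(s,p).round())
    print("  housing")
    w=((g>150)&(im.min(2)>150))
for n,u,v in(("pot",357,176),("beaker",293,182),("bottle",238,170),("marker",434,267)):
    print(n,ray(c,u,v,{"pot":.068,"beaker":.05,"bottle":.118,"marker":.018}[n]).round(3))
E
```

```text
sq [182 244  15  15 180] [189.37222222 250.86666667] ((189.4807891845703, 250.90383911132812), (13.335897445678711, 13.532012939453125), 78.69007110595703) z.05 [0.4818 0.309  0.05  ] depth [0.4815 0.3079 0.0542] scene px [236. 204.]
  housing
rd [250 225  14  14 163] [256.4601227  231.63803681] ((256.5, 231.5), (13.0, 13.0), 90.0) z.05 [0.5348 0.1422 0.05  ] depth [0.5343 0.1416 0.0543] scene px [290. 224.]
  housing
cr [316 222  20  19 183] [325.71584699 230.80327869] ((325.60272216796875, 230.7739715576172), (15.641751289367676, 15.641751289367676), 24.443954467773438) z.05 [ 0.5413 -0.0334  0.05  ] depth [ 0.5407 -0.0333  0.0547] scene px [336. 255.]
  housing
bar [366 215  23  12 160] [377.03125 220.6375 ] ((376.9705810546875, 220.61766052246094), (22.070741653442383, 7.033533096313477), 14.03624439239502) z.05 [ 0.5707 -0.1637  0.05  ] depth [ 0.57   -0.1631  0.0546] scene px [385. 277.]
  housing
pot [ 0.681 -0.109  0.068]
beaker [0.666 0.053 0.05 ]
bottle [0.676 0.184 0.118]
marker [ 0.458 -0.317  0.018]
```

View pics/crop.png

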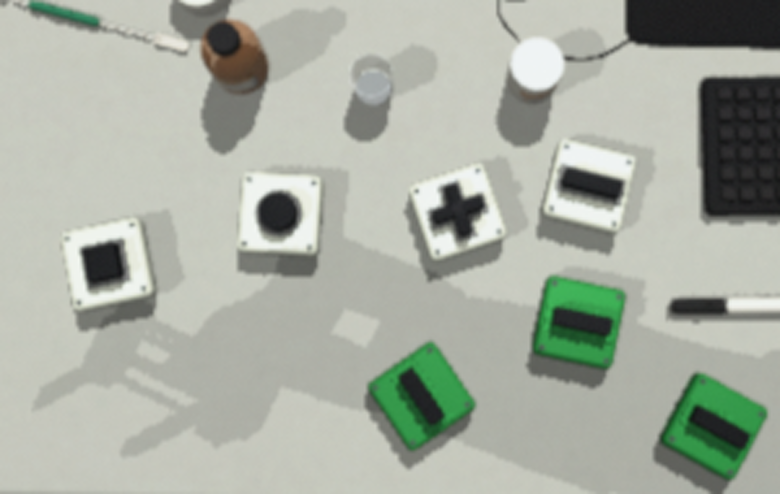

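The crop confirms it: white housings with the round, square, bar and cross caps at the pixels above. Now I'll work out the shift from the current pose to each target in tool axes.

```bash
cat >> h.py <<'E'
from scipy.spatial.transform import Rotation as Ro
T={"round":(.5345,.1418),"square":(.4815,.3082),"bar":(.5703,-.1633)}
def to(n,z):
    o=ctrl.get_obs();R=Ro.from_euler("xyz",o["eef_rot"]).as_matrix()
    print(n,z,(R.T@(np.array([*T[n],z])-o["ee_pos"])*1000).round(1))
E
python3 - <<'E'
from h import *
o=ctrl.get_obs();print(Ro.from_euler("xyz",o["eef_rot"]).as_matrix().round(3))
for n in T:to(n,.1)
E
```

```text
[[-0.    -0.907  0.421]
 [-0.001  0.421  0.907]
 [-1.     0.    -0.001]]
round 0.1 [ 105.2 -425.  -196. ]
square 0.1 [ 105.2 -306.9  -67.4]
bar 0.1 [ 105.4 -586.  -457.6]
```

>>> servo_tool(
  motion=[0, -40, -18, 0, 0, -85, -39, 0, 0, -130, -60, 0, 0, -175, -81, 0, 20, -220, -102, 0, 40, -265, -122, 0, 60, -310, -143, 0, 75, -350, -162, 0, 90, -390, -180, 0, 100, -415, -192, 0, 105, -425, -196, 0, 105, -425, -196, 0, 105, -425, -196, 0, 105, -425, -196, 0],
  gripper=0,
  force=10,
)

```text
time_s: 1.95
ee_pos: [0.5343, 0.1428, 0.1009]
eef_rot: [-0.842, 1.57, 0.295]
force: [-0.2, 1.1, 0.7]
grip_width: 0.0008
```

```bash
python3 - <<'E'
from h import *
to("round",.044);o=ctrl.get_obs();print(o["ee_pos"],o["force"],o["grip_width"],o["time_s"])
c=ctrl.camera("wrist");a=c["color"][:,:,::-1];s=ctrl.camera("scene")["color"][120:340,180:480,::-1]
cv2.imwrite("pics/w1.png",np.hstack([cv2.resize(a,(400,300)),cv2.resize(s,(400,300))]))
E
```

```text
round 0.044 [56.9 -0.6 -0.9]
[0.53430107 0.14281651 0.10093651] [-0.20197062  1.09898549  0.74400505] 0.0008079675122817546 1.95
```

View pics/w1.png

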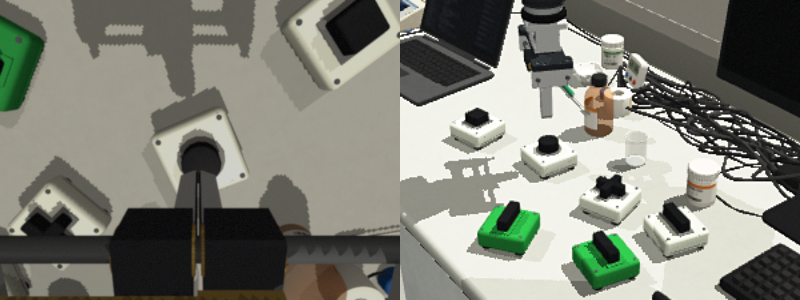

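Wrist view (left half): the shut fingertips are over the round cap at about (200,155). I'll descend and press slowly.

>>> servo_tool(
  motion=[15, -0.6, -0.9, 0, 30, -0.6, -0.9, 0, 40, -0.6, -0.9, 0, 43, -0.6, -0.9, 0, 45, -0.6, -0.9, 0, 47, -0.6, -0.9, 0, 49, -0.6, -0.9, 0, 51, -0.6, -0.9, 0, 52, -0.6, -0.9, 0, 52, -0.6, -0.9, 0],
)

```text
time_s: 3.3
ee_pos: [0.5349, 0.141, 0.0485]
eef_rot: [-1.02, 1.57, 0.116]
force: [1.1, 0.0, 2.7]
grip_width: 0.0006
```

>>> servo_tool(
  motion=[1.5, 0, 0, 0, 3, 0, 0, 0, 4, 0, 0, 0, 5, 0, 0, 0, 5, 0, 0, 0],
)

```text
time_s: 3.92
ee_pos: [0.5347, 0.141, 0.0434]
eef_rot: [2.594, 1.571, -2.554]
force: [1.5, 0.6, 2.4]
grip_width: 0.0006
```

Steady drag at 3 N, cap top about 10.5 mm down. I'll lift and go to the square cap.

>>> servo_tool(
  motion=[-8, 0, 0, 0, -25, 0, 0, 0, -45, 0, 0, 0, -57, 8, 8, 0, -57, 30, 32, 0, -57, 60, 65, 0, -57, 90, 98, 0, -57, 110, 120, 0, -57, 118, 128.5, 0, -57, 118, 128.5, 0, -57, 118, 128.5, 0],
)

```text
time_s: 5.3
ee_pos: [0.4822, 0.3063, 0.1005]
eef_rot: [-3.061, 1.571, -1.926]
force: [-0.7, 0.6, -0.2]
grip_width: 0.0004
```

```bash
python3 - <<'E'
from h import *
to("square",.0435)
c=ctrl.camera("wrist");a=c["color"][:,:,::-1];s=ctrl.camera("scene")["color"][160:300,180:380,::-1]
cv2.imwrite("pics/w2.png",np.hstack([cv2.resize(a,(400,300)),cv2.resize(s,(400,300))]))
E
```

```text
square 0.0435 [57.   1.4  1.4]
```

View pics/w2.png

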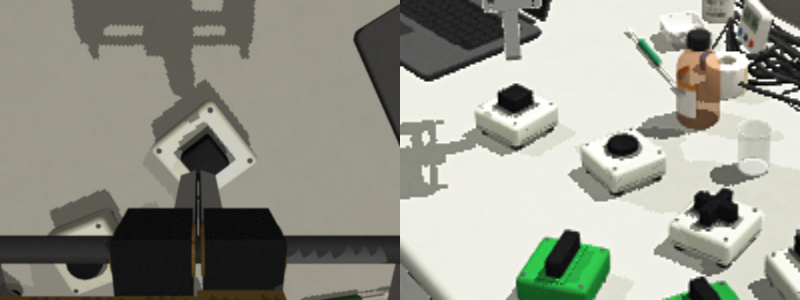

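The round cap at (622,143), right half, is visibly low. The fingertips are over the square cap at (205,155), left half. Pressing square.

>>> servo_tool(
  motion=[15, 1.4, 1.4, 0, 30, 1.4, 1.4, 0, 40, 1.4, 1.4, 0, 43, 1.4, 1.4, 0, 45, 1.4, 1.4, 0, 47, 1.4, 1.4, 0, 49, 1.4, 1.4, 0, 51, 1.4, 1.4, 0, 53, 1.4, 1.4, 0, 54.5, 1.4, 1.4, 0, 56, 1.4, 1.4, 0, 57, 1.4, 1.4, 0, 57, 1.4, 1.4, 0],
)

```text
time_s: 7.02
ee_pos: [0.4813, 0.3091, 0.0434]
eef_rot: [-0.621, 1.571, 0.515]
force: [1.1, 1.2, 2.3]
grip_width: 0.0004
```

>>> servo_tool(
  motion=[-8, 0, 0, 0, -25, 0, 0, 0, -45, 0, 0, 0, -65, -10, -14, 0, -77, -35, -49, 0, -77, -65, -91, 0, -77, -95, -133, 0, -77, -125, -175, 0, -77, -155, -217, 0, -77, -185, -259, 0, -77, -215, -301, 0, -77, -245, -343, 0, -77, -268, -375, 0, -67, -279, -390, 0, -57, -280, -391, 0, -57, -280, -391, 0, -57, -280, -391, 0],
)

```text
time_s: 9.15
ee_pos: [0.5705, -0.1623, 0.1006]
eef_rot: [0.769, 1.571, 1.907]
force: [0.7, 0.2, 1.6]
grip_width: 0.0005
```

```bash
python3 - <<'E'
from h import *
to("bar",.0435)
c=ctrl.camera("wrist");a=c["color"][:,:,::-1];s=ctrl.camera("scene")["color"][160:360,180:450,::-1]
cv2.imwrite("pics/w3.png",np.hstack([cv2.resize(a,(400,300)),cv2.resize(s,(400,300))]))
E
```

```text
bar 0.0435 [57.1 -0.3 -0.9]
```

View pics/w3.png

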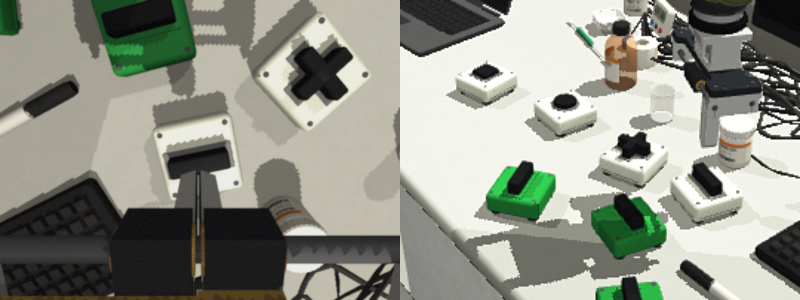

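Round and square caps are down, and the fingers are over the white switch's bar cap at (200,160), left half. Pressing bar, then retracting.

>>> servo_tool(
  motion=[15, -0.3, -0.9, 0, 30, -0.3, -0.9, 0, 40, -0.3, -0.9, 0, 43, -0.3, -0.9, 0, 45, -0.3, -0.9, 0, 47, -0.3, -0.9, 0, 49, -0.3, -0.9, 0, 51, -0.3, -0.9, 0, 53, -0.3, -0.9, 0, 54.5, -0.3, -0.9, 0, 56, -0.3, -0.9, 0, 57, -0.3, -0.9, 0, 57, -0.3, -0.9, 0],
)

```text
time_s: 10.88
ee_pos: [0.5704, -0.1645, 0.0434]
eef_rot: [-1.494, 1.571, -0.358]
force: [1.7, -0.1, 2.2]
grip_width: 0.0006
```

>>> servo_tool(
  motion=[-8, 0, 0, 0, -25, 0, 0, 0, -45, 0, 0, 0, -70, 0, 0, 0, -95, 20, 0, 0, -110, 55, 0, 0, -120, 95, 0, 0, -120, 140, 0, 0, -120, 180, 0, 0, -120, 200, 0, 0, -120, 200, 0, 0, -120, 200, 0, 0],
)

```text
time_s: 12.38
ee_pos: [0.3896, -0.0805, 0.1641]
eef_rot: [-1.42, 1.57, -0.284]
force: [0.5, -0.5, 0.8]
grip_width: 0.0006
```

```bash
python3 - <<'E'
from h import *
c=ctrl.camera("top");s=ctrl.camera("scene")
cv2.imwrite("pics/e1.png",np.hstack([cv2.resize(c["color"][140:350,140:470,::-1],(400,255)),cv2.resize(s["color"][160:332,180:450,::-1],(400,255))]))
R,_=cv2.Rodrigues(np.array(c["rvec"]));t=np.array(c["tvec"]).ravel()
m=(c["color"].max(2)<60).astype(np.uint8);k,l,st,ce=cv2.connectedComponentsWithStats(m)
for n,u,v in(("sq",189,251),("rd",257,232),("cr",325,231),("bar",377,221)):
    i=l[v,u];z=np.median(c["z_map"][l==i]);x=ce[i]
    print(n,i,st[i][4],(R.T@(np.array([(x[0]-c["cx"])/c["fx"]*z,(x[1]-c["cy"])/c["fy"]*z,z])-t)).round(4))
E
```

```text
sq 194 162 [0.4818 0.3098 0.0446]
rd 193 150 [0.5353 0.1421 0.0452]
cr 192 179 [ 0.5407 -0.0335  0.0546]
bar 191 139 [ 0.5711 -0.1637  0.0453]
```

View pics/e1.png

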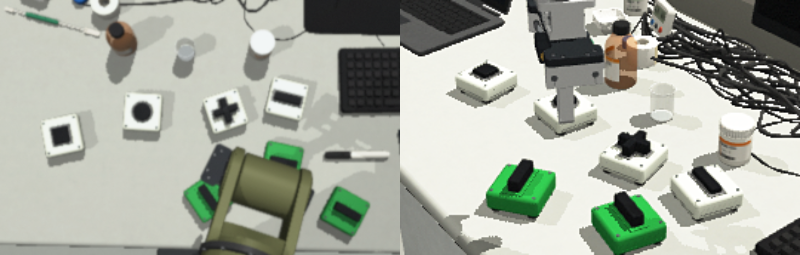

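The three caps are about 9 mm lower, the cross is unchanged, and nothing has shifted. The gripper hangs free at z = 0.164, clear of everything. Handing in.

```bash
python3 -c "
from station import ctrl
print(ctrl.hand_in())"
```

```text
the job is handed in; nothing more can be done
None
```

I pressed the white round, square and bar switches in that order with the fingers shut, and handed the job in at about 12.5 s. I touched neither the cross switch nor the green look-alikes.

- **Caps:** after the presses, depth readings put the three cap tops at about 45 mm, down from about 54 mm. That is roughly 9 mm of travel each. The cross cap still reads 54.6 mm, unchanged.
- **Force:** the force read at the end of each press was about 3 N, in line with the stated drag.
- **Surroundings:** the switch positions I measured agree with the start to within about 2 mm. The pot, bottle, beaker and marker looked unmoved by eye in the final picture; I did not measure them again.

No checks failed or disagreed. The hand-in gives no verdict.

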